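# Find the sound face-out arm of the ribbon rack and hang the roll on it

### The arm

A 6-joint arm with a two-finger parallel gripper is mounted at the origin on the work surface. World frame = base frame: x ahead of the robot, y to its left, z up, the work surface at z = 0. Lengths are in m, angles in degrees, forces in N, time in s.
With the tool pointing down it reaches from about 0.4 to 0.825 m from the base axis. Payload 7 kg.
Tool frame: the origin (TCP) lies at the centre of the arm's flange, where the gripper is bolted on; the fingertips stand 178 mm ahead of it and the grasp point (between the pads) lies 159 mm ahead of it (tip_reach is the distance from the TCP to the fingertips, in m); z points along the fingers, y is the line along which they close (so a half turn about z gives the same grasp; the last joint's range is limited). The gripper opens to 88 mm and grips with 3 to 60 N. Pads are 19 mm wide; open, the fingers measure 130 mm over their backs; the gripper's body (78 mm by 193 mm) begins 47 mm behind the grasp point.
Start: joints at [82.626, 20.546, 0.682, 0, -70.136, -16.507], TCP at [0.273, 0.617, 0.405] pointing down, gripper open.
Joint ranges: [-176.03, 176.03], [-82.01, 121.73], [-58.28, 71.71], [-173.87, 95.51], [-174.79, -0.11], [-173.66, 173.66]. Speed limits (degrees/s): [136.94, 136.94, 172.46, 180, 180, 180].

### API

Orientations are given as [roll, pitch, yaw] about the fixed x, y, z axes, in that order (R = Rz(yaw) Ry(pitch) Rx(roll)).
In Python, from plant import * gives the robot as it stands.
- The arm moves only by the shell command python3 -m handwheel 'ROWS'. ROWS is JSON, a list of rows, each a list of 7 numbers: the opening, from -1 (shut) to 1 (fully open), then the shift along the tool's x, y, z as a fraction of full scale, then the turn, a rotation vector about the tool's x, y, z as a fraction of full scale. A call has 1 to 5 rows; each row shifts and turns the commanded pose from where the row before left it, along the tool's axes as they then stand; what a row does not reach is not made up. Full scale, the value 1, is 0.025 m for a shift and 6 degrees for a turn. A row lasts 1/8 s, in which the tool goes at most 62.5 mm and 10.7 degrees, less where a joint would pass 70% of its speed; a pose out of reach is approached as far as the arm can. A call with a number of a shift or a turn outside -1 to 1 is refused whole. A call with a gripper value outside its range is refused whole. The fingers move at their own pace and stop on an object; the grip force is fixed at half the most. Time passes only in rows, so rows that do not move let the fingers close. It gives the time, the measured TCP pose, the force, the opening and the grip force at its end, in the units of the state.
- get_obs(): the state, without advancing time (a new reading comes with each control period).
- snapshot(name): name is "scene" or "top"; returns a dict with "color" (420x560x3 uint8, red, green, blue), "fx", "fy", "cx", "cy" (pixels), "R" (3x3) and "t" (3): a world point X has camera coordinates R X + t. Camera axes: x right, y down, z forward; pixel columns grow to the right and rows downward; lengths in m; the calibration is good to about 2 mm. A picture is of the moment at which its call begins. There is no depth.
- close_job(): hands the job in; it is judged then, once.
The state is a dict: "clock": time; "joint_pos": joint angles; "qvel": joint speeds; "tau": joint torques, N m; "tool_pos": TCP position; "orientation": TCP orientation; "force": force on the tool from outside, world axes, zero at the start; "moment": the same for the moment, N m; "opening": finger opening in m; "gripper_force": force on a finger pad.
Only numpy, scipy, OpenCV 4.12 (cv2) and the standard library are available. Lean on these libraries where they do the work, as an engineer would, in place of code of your own. Each camera call takes 0.05 s, during which the arm holds its last target. There are 200 camera calls.

### The job

Before stock goes on the ribbon rack, test its three steel arms one after the other, from the robot's left to its right: with the closed fingers press down on the middle of the arm's span with about 8 newtons, hold that steadily for a second and judge how far it gives, never straining it with more than 15. Then take the big ribbon roll out of its wooden cradle and hang it gently, let go and hanging still, about the middle of the one arm that gives clearly the least; leave the potted plant, the small roll and the scissors where they are.

Things in the scene. Friction and masses are not known exactly. Their poses are not given: they have to be found in the camera images.
- rack: white timber rack, fixed: base board 440 mm wide, 18 mm high, reaching 203 mm out under the arms; posts 198 mm high; cross-rail 113 to 188 mm up. Origin: on the table below the middle of the rail's front face; -x points along the arms to the robot, +y to its left. Arms 115 mm left, in the middle and 115 mm right (6 mm either way), 147 to 163 mm up.
- bar_a: one of three look-alike steel arms, flat bars 14 mm wide, 5 mm thick, that stick out 170 mm from the rack's rail towards the robot, the free end turned up to 15 mm above mid-height. Origin: bar's root on the rail's front face, mid-height; its -x runs to the free end, z up. Springs about its root, comes back when let go. It may be in any of the three places.
- bar_b: one of three look-alike steel arms, flat bars 14 mm wide, 5 mm thick, that stick out 170 mm from the rack's rail towards the robot, the free end turned up to 15 mm above mid-height. Origin: bar's root on the rail's front face, mid-height; its -x runs to the free end, z up. Springs about its root, comes back when let go. It may be in any of the three places.
- bar_c: one of three look-alike steel arms, flat bars 14 mm wide, 5 mm thick, that stick out 170 mm from the rack's rail towards the robot, the free end turned up to 15 mm above mid-height. Origin: bar's root on the rail's front face, mid-height; its -x runs to the free end, z up. Springs about its root, comes back when let go. It may be in any of the three places.
- mid_a (a point): middle of the span of bar_a: on its top face, 85 mm from the rail, half-way to the free end. It moves down with the bar.
- mid_b (a point): middle of the span of bar_b: on its top face, 85 mm from the rail, half-way to the free end. It moves down with the bar.
- mid_c (a point): middle of the span of bar_c: on its top face, 85 mm from the rail, half-way to the free end. It moves down with the bar.
- roll_center (a point): centre of the big burgundy ribbon roll with white flanges: 100 mm diameter, 36 mm wide, open core hole 38 mm across right through, 0.22 to 0.35 kg. It stands on its rim in the cradle, centre about 64 mm above the table; its own x runs along the roll's axis (through the hole), z up. Hung on a bar, its centre lies about 15 mm below the bar's mid-height.
- cradle: brown wooden cradle, 60 x 120 mm, 24 mm high, standing fast on the table on the left or right of the rack; two chocks keep the roll from rolling. Origin: centre of its underside; x runs along the roll's axis.
- pot_center (a point): centre of a terracotta pot, 92 mm across at the rim and 72 mm high, with leaves to about 160 mm above the table; bystander.
- small_roll_center (a point): centre of a small cream ribbon roll lying flat, 64 mm across, 22 mm high; bystander.
- scissors: red-handled scissors lying flat, about 180 mm long and 10 mm high; origin near the pivot; bystander.
There are look-alikes about, which are no part of the job. Leave any green or orange look-alike of the part that bears roll_center alone.

How it is judged:
By the outcome, as a careful person would: the job done as asked, in the order asked, and still so for the second after the job is handed in, with the robot touching nothing.
It also fails if it takes over 72 s, if anything falls off the work surface, if the arm or the gripper's body presses on something with over 40 N, if the wrist force passes 120 N, or if a joint passes its speed limit or range.

## Working session

There is one attempt and no reset: what is moved stays moved. The work goes in short steps, Python scripts to look and compute and a shell command to move; the robot and the scene stay as the last step left them, time stands still between calls to the robot, and variables do not carry over. Pictures are saved under pics/ and viewed, at most 10 in all, crops included, and the job is handed in when it is done.

```bash
mkdir -p pics; python3 - <<'E'
from plant import *
import cv2,json
o=get_obs();print(o)
for n in("scene","top"):
    s=snapshot(n);cv2.imwrite(f"pics/{n}0.png",s["color"][:,:,::-1]);print(n,{k:(v.tolist() if hasattr(v,'tolist') else v) for k,v in s.items() if k!="color"})
E
```

```text
{'clock': 0.0, 'joint_pos': array([ 8.26282094e+01,  2.05912099e+01,  6.32387954e-01, -2.01686806e-02,
       -7.01368461e+01, -1.65072935e+01]), 'qvel': array([ 0.03050893, -0.01403025,  0.1533796 , -0.00699711,  0.00817882,
        0.05567015]), 'tau': array([ 1.20999443e-04, -5.82718849e+01,  2.93053758e+01,  6.99712381e+00,
        7.01902361e-03, -1.49023922e-04]), 'tool_pos': array([0.27316129, 0.6170315 , 0.40371431]), 'orientation': array([ 1.79902887e+02, -9.00723236e-03, -2.38859452e+01]), 'force': array([-0.32711842,  0.70037369, -0.5322562 ]), 'moment': array([ 0.01663599, -0.00035451, -0.01275071]), 'gripper_force': 0.0, 'opening': 0.08736665493617822}
scene {'fx': 495.6062199286601, 'fy': 495.6062199286601, 'cx': 267.4764044173751, 'cy': 207.44830438644806, 'R': [[-0.33789403094994974, 0.9411787609361336, 0.0031880732612191666], [0.6060808009920837, 0.22017899924088374, -0.764321444787517], [-0.7200650571421922, -0.2563274239249623, -0.6448275468889367]], 't': [0.19205552577299473, -0.20375469005068478, 1.8047405498618816]}
top {'fx': 403.4683123410499, 'fy': 403.4683123410499, 'cx': 272.9294673393296, 'cy': 201.66382378738288, 'R': [[0.01855229208004414, -0.9996151156244276, 0.020626029034676772], [-0.9812655945409412, -0.0221606879624395, -0.19138112989332337], [0.19176455727998964, -0.016689054023341, -0.9812990523010893]], 't': [-0.03864025780598817, 0.5047109887755378, 0.9448485739599584]}
```

View pics/scene0.png

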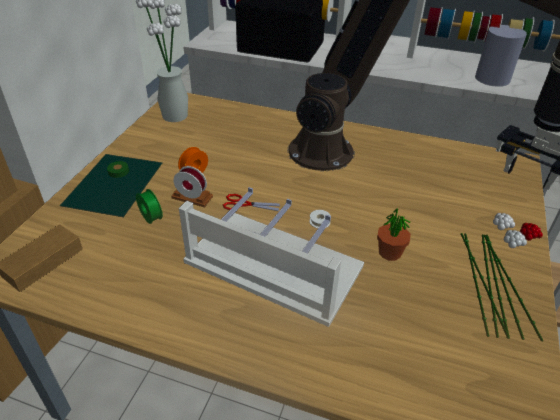

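View pics/top0.png

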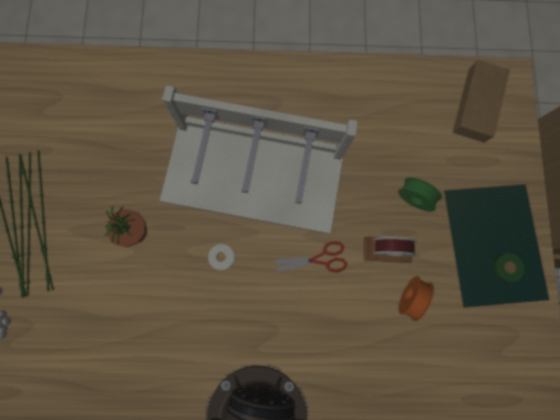

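The scene picture shows the rack with three arms, plus the robot, plant, small roll and scissors. In the top picture, +x is up and +y is left. The arms run from about (209,117) to (195,182), (258,125) to (246,191) and (311,135) to (299,202).

Roll candidates in the top picture:
- **Burgundy with white flanges, in the brown cradle, at (394,247):** this fits the description.
- **Green at (420,194), orange at (416,298) and the flat green one at (510,267):** these are look-alikes.

I'll confirm the burgundy one in an enlarged crop.

```bash
cat > h.py <<'E'
import numpy as np,cv2
from plant import *
def ray(s,p,z):
    R=np.array(s["R"]);t=np.array(s["t"]);c=-R.T@t
    d=R.T@np.array([(p[0]-s["cx"])/s["fx"],(p[1]-s["cy"])/s["fy"],1]);return c+d*(z-c[2])/d[2]
def tri(s1,p1,s2,p2):
    A=[];b=[]
    for s,p in((s1,p1),(s2,p2)):
        R=np.array(s["R"]);t=np.array(s["t"]);c=-R.T@t
        d=R.T@np.array([(p[0]-s["cx"])/s["fx"],(p[1]-s["cy"])/s["fy"],1]);d/=np.linalg.norm(d)
        P=np.eye(3)-np.outer(d,d);A.append(P);b.append(P@c)
    A=np.vstack(A);b=np.hstack(b);x,*_=np.linalg.lstsq(A,b,rcond=None);return x,np.linalg.norm(A@x-b)
E
python3 - <<'E'
from h import *
a=snapshot("top");b=snapshot("scene")
A=a["color"][:,:,::-1];B=b["color"][:,:,::-1]
c1=cv2.resize(A[80:240,155:365],None,fx=3.8,fy=3.8,interpolation=cv2.INTER_CUBIC)[:600,:798]
cv2.imwrite("pics/c1.png",c1)
c2=cv2.resize(A[215:285,350:430],None,fx=5,fy=5,interpolation=cv2.INTER_CUBIC)
c3=cv2.resize(B[145:215,160:240],None,fx=5,fy=5,interpolation=cv2.INTER_CUBIC)
cv2.imwrite("pics/c2.png",np.hstack([c2,c3]))
hsv=cv2.cvtColor(A,cv2.COLOR_BGR2HSV);h=hsv[...,0].astype(int)
m=(((h>165)|(h<4))&(hsv[...,1]>110)).astype(np.uint8);m[:,:350]=0;m[:,440:]=0;m[:220]=0;m[270:]=0
ys,xs=np.nonzero(m);print("burg",xs.mean(),ys.mean(),cv2.minAreaRect(np.c_[xs,ys].astype(np.float32)))
for p in[(209,117),(195,182),(258,125),(246,191),(311,135),(299,202)]:print(p,ray(a,p,.157))
print("roll",ray(a,(xs.mean(),ys.mean()),.11))
print("cam",-np.array(a["R"]).T@np.array(a["t"]))
for y in(150,160,170):print(A[y,190:215].tolist()) if y==160 else 0
E
```

```text
burg 393.93506493506493 245.1461038961039 ((394.52398681640625, 244.85275268554688), (35.16107940673828, 9.586020469665527), 2.12109637260437)
(209, 117) [0.67740109 0.12277049 0.157     ]
(195, 182) [0.52457884 0.14608462 0.157     ]
(258, 125) [0.66112434 0.01081338 0.157     ]
(246, 191) [0.50687861 0.03324612 0.157     ]
(311, 135) [ 0.64034836 -0.1099413   0.157     ]
(299, 202) [ 0.48486365 -0.08363438  0.157     ]
roll [ 0.39889526 -0.30455346  0.11      ]
cam [ 0.31478393 -0.01167201  1.02456816]
[[117, 122, 122], [117, 122, 122], [117, 122, 122], [117, 122, 121], [117, 121, 121], [114, 118, 118], [107, 108, 108], [101, 99, 98], [99, 96, 95], [98, 95, 94], [97, 92, 92], [95, 92, 91], [93, 93, 92], [101, 105, 105], [111, 116, 116], [116, 121, 121], [118, 123, 123], [116, 121, 121], [117, 122, 122], [117, 122, 122], [116, 121, 120], [116, 121, 121], [116, 121, 121], [116, 121, 121], [117, 122, 122]]
```

View pics/c1.png

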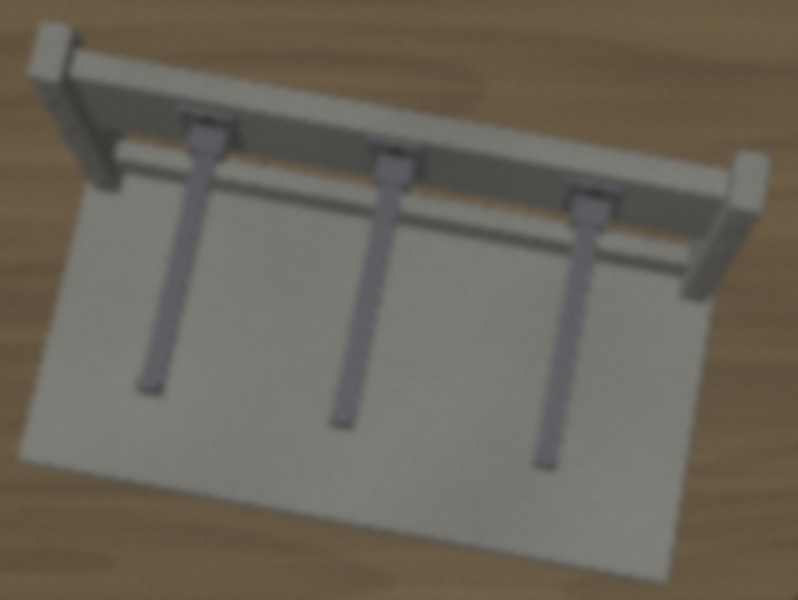

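View pics/c2.png

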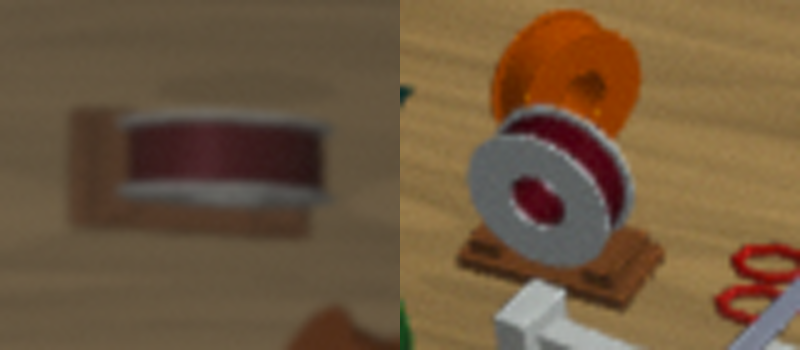

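Confirmed: the crop shows the burgundy roll with white flanges in the brown cradle, its axis nearly along world x. The orange roll behind it is outside the cradle.

```bash
python3 - <<'E'
from h import *
a=snapshot("top");b=snapshot("scene");C=a["color"].astype(int)
# bars: bluish vs base
m=((C[...,2]-C[...,0]>=0)&(C.sum(2)>200)&(C.sum(2)<320))
D=[]
for (t,r) in [((194.2,183.4),(209,127)),((245,192.4),(258.5,136)),((298.2,203.2),(309,146))]:
    P=[]
    for y in range(int(r[1]),int(t[1])-4):
        xc=t[0]+(y-t[1])*(r[0]-t[0])/(r[1]-t[1]); xs=[x for x in range(int(xc-8),int(xc+9)) if m[y,x]]
        if len(xs)>=3:P.append(ray(a,(np.mean(xs),y),.1575)[:2])
    P=np.array(P);k=np.polyfit(P[:,0],P[:,1],1);tp=ray(a,t,.165)
    print(len(P),"yaw",np.degrees(np.arctan(k[0])),"rms",np.std(P[:,1]-np.polyval(k,P[:,0])),"tip",tp, "line y at tip",np.polyval(k,tp[0]));D.append((k,tp))
yaw=np.arctan(np.mean([d[0][0] for d in D]))
u=np.array([np.cos(yaw),np.sin(yaw)])
L=ray(a,(155+18/3.8,80+460/3.8),.018);R=ray(a,(155+668/3.8,80+580/3.8),.018)
print("board front",L,R,np.linalg.norm(L-R),"yaw",np.degrees(np.arctan2((L-R)[1],(L-R)[0]))-90)
e=(L-R)[:2];yb=np.arctan2(e[1],e[0])-np.pi/2
u=np.array([np.cos(yb),np.sin(yb)]);M=(L+R)[:2]/2;o=M+.203*u;print("rack origin",o)
v=np.array([-u[1],u[0]])
for k,tp in D:
    print("tip in rack",(tp[:2]-o)@u,(tp[:2]-o)@v)
    q=o-.085*u; # bar line pt at 85 mm
    # intersect with line
    s=(np.polyval(k,q[0])-q[1])/(v[1]-k[0]*v[0]);print("mid",q+s*v,"s",s)
print("roll c y from top",ray(a,(394.3,245.7),.064),"x from",ray(a,(394.3,245.7),.114))
print("scene hole face",ray(b,(187.6,185),.064))
l1=ray(a,(350+125/5,215+187/5),.09);l2=ray(a,(350+325/5,215+194/5),.09);print("flange dir",np.degrees(np.arctan2((l1-l2)[1],(l1-l2)[0]))-90)
E
```

```text
52 yaw -9.580221459539661 rms 0.0004907501879858301 tip [0.51946518 0.14619384 0.165     ] line y at tip 0.14851211691212793
52 yaw -9.74016483382008 rms 0.0003939577057629035 tip [0.50193617 0.03490862 0.165     ] line y at tip 0.03733382663930988
53 yaw -9.71098281316233 rms 0.0005213759150386437 tip [ 0.48060033 -0.08124705  0.165     ] line y at tip -0.08034893887426052
board front [0.506598   0.25739897 0.018     ] [ 0.43551686 -0.17561835  0.018     ] 0.43881263569233947 yaw -9.322141657865316
rack origin [0.67137645 0.00800732]
tip in rack -0.17228917059973484 0.11175414066128485
mid [0.60590814 0.13392208] s 0.11364692631650283
tip in rack -0.1715601230702621 -0.0009007961878680369
mid [0.58763801 0.0226227 ] s 0.0008579713006103175
tip in rack -0.17379869287960642 -0.11897851398020835
mid [ 0.56827205 -0.09535224] s -0.11869589542940838
roll c y from top [ 0.40182112 -0.32011046  0.064     ] x from [ 0.39729062 -0.30405546  0.114     ]
scene hole face [ 0.41732759 -0.3189721   0.064     ]
flange dir -0.8429315317689827
```

```bash
python3 -m handwheel '[[-1,0,0,0,0,0,-0.8],[-1,0,0,0,0,0,-0.8],[-1,0,0,0,0,0,-0.8],[-1,0.5,0.5,0,0,0,0],[-1,0.95,0.95,0,0,0,0]]'
python3 -m handwheel '[[-1,0.95,1,0,0,0,0],[-1,0.95,1,0,0,0,0],[-1,0.95,1,0,0,0,0],[-1,0.95,1,0,0,0,0],[-1,0.95,1,0,0,0,0]]'
python3 -m handwheel '[[-1,0.95,1,0,0,0,0],[-1,0.95,1,0,0,0,0],[-1,0.95,1,0,0,0,0],[-1,0.95,1,0,0,0,0],[-1,0.95,1,0,0,0,0]]'
python3 -m handwheel '[[-1,0.95,1,0,0,0,0],[-1,0.95,1,0,0,0,0],[-1,0.95,0.5,0,0,0,0],[-1,0.5,0.3,0,0,0,0],[-1,0,0,0,0,0,0]]'
```

```text
clock: 0.92
tool_pos: [0.3032, 0.575, 0.4042]
orientation: [180.0, 0.0, -9.5]
force: [0.4, 0.7, 0.1]
opening: 0.0431
gripper_force: 0.0
clock: 1.55
tool_pos: [0.4003, 0.4307, 0.4048]
orientation: [-180.0, -0.0, -9.6]
force: [1.1, 0.4, -0.4]
opening: 0.0005
gripper_force: 0.0
clock: 2.17
tool_pos: [0.4966, 0.2879, 0.4049]
orientation: [-180.0, -0.0, -9.6]
force: [0.1, 0.7, -0.8]
opening: 0.0003
gripper_force: 0.0
clock: 2.8
tool_pos: [0.5675, 0.2061, 0.4044]
orientation: [180.0, 0.0, -9.6]
force: [0.1, 0.5, 0.3]
opening: 0.0003
gripper_force: 0.0
```

```bash
python3 -m handwheel '[[-1,0.66,0.86,0,0,0,0],[-1,0.66,0.86,0.2,0,0,0],[-1,0.66,0.86,0.6,0,0,0],[-1,0,0,0.8,0,0,0],[-1,0,0,0.6,0,0,0]]'
python3 -m handwheel '[[-1,0,0,0,0,0,0],[-1,0,0,0,0,0,0]]'
python3 - <<'E'
from h import *
s=snapshot("scene");cv2.imwrite("pics/p1.png",cv2.resize(s["color"][120:320,160:400,::-1],None,fx=3,fy=3))
o=get_obs();print(o["tool_pos"],o["force"])
E
```

```text
clock: 3.42
tool_pos: [0.6049, 0.1354, 0.3488]
orientation: [180.0, 0.0, -9.5]
force: [-0.1, 0.1, -0.8]
opening: 0.0005
gripper_force: 0.0
clock: 3.68
tool_pos: [0.6055, 0.1358, 0.3504]
orientation: [-180.0, -0.1, -9.4]
force: [-0.4, 0.1, 1.6]
opening: 0.0006
gripper_force: 0.0
[0.60552928 0.13570006 0.35059462] [-0.79151369  0.76259653  0.346895  ]
```

View pics/p1.png

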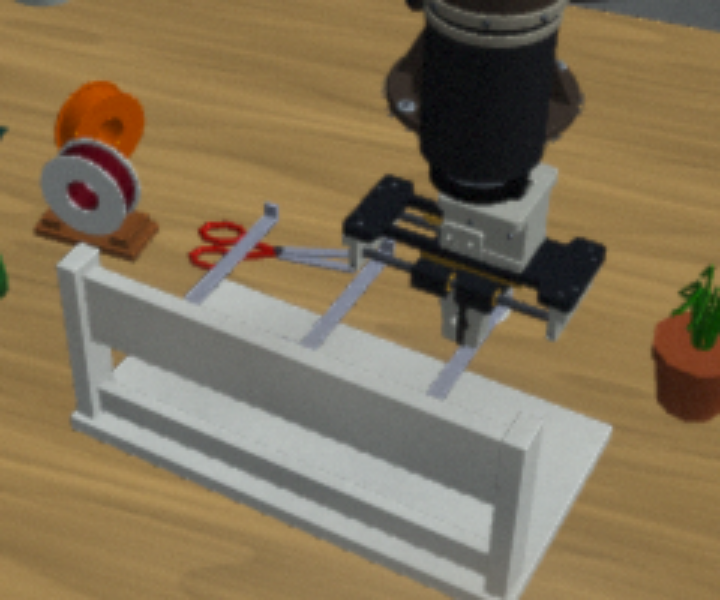

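The fingertips are above the left arm's mid-span at crop pixel (462,338). Next I'll descend in small steps.

```bash
python3 -m handwheel '[[-1,0,0.06,0.2,0,0,0],[-1,0,0,0.1,0,0,0],[-1,0,0,0,0,0,0]]'|egrep "pos|for"
for i in 1; do python3 -m handwheel '[[-1,0,0,0.08,0,0,0],[-1,0,0,0,0,0,0]]'|egrep "pos|for"; done
python3 -m handwheel '[[-1,0,0,0.06,0,0,0],[-1,0,0,0,0,0,0]]'|egrep "pos|for"
python3 -m handwheel '[[-1,0,0,0.06,0,0,0],[-1,0,0,0,0,0,0]]'|egrep "pos|for"
```

```text
tool_pos: [0.6051, 0.1336, 0.3419]
force: [-0.4, -1.1, -1.1]
gripper_force: 0.0
tool_pos: [0.6051, 0.1336, 0.34]
force: [0.0, 0.3, -0.5]
gripper_force: 0.0
tool_pos: [0.6051, 0.1336, 0.3385]
force: [0.6, -0.8, -0.6]
gripper_force: 0.0
tool_pos: [0.6051, 0.1337, 0.337]
force: [0.5, 0.5, 0.2]
gripper_force: 0.0
```

```bash
python3 -m handwheel '[[-1,0,0,0.04,0,0,0],[-1,0,0,0,0,0,0]]'|egrep "pos|force: \["
python3 -m handwheel '[[-1,0,0,0.04,0,0,0],[-1,0,0,0,0,0,0]]'|egrep "pos|force: \["
python3 -m handwheel '[[-1,0,0,0.04,0,0,0],[-1,0,0,0,0,0,0]]'|egrep "pos|force: \["
```

```text
tool_pos: [0.6051, 0.1337, 0.3361]
force: [0.4, 0.2, 0.9]
tool_pos: [0.6051, 0.1337, 0.335]
force: [-0.4, -0.2, -0.5]
tool_pos: [0.6051, 0.1336, 0.3341]
force: [-0.0, 0.0, -0.5]
```

```bash
python3 -m handwheel '[[-1,0,0,0.04,0,0,0],[-1,0,0,0,0,0,0]]'|egrep "pos|force: \["
python3 -m handwheel '[[-1,0,0,0.04,0,0,0],[-1,0,0,0,0,0,0]]'|egrep "pos|force: \["
```

```text
tool_pos: [0.6051, 0.1337, 0.3331]
force: [0.4, -0.3, 0.8]
tool_pos: [0.6052, 0.1337, 0.3322]
force: [-0.7, 0.4, 0.4]
```

```bash
for r in 1; do python3 -m handwheel '[[-1,0,0,0.04,0,0,0],[-1,0,0,0,0,0,0]]'|egrep "pos|force: \["
python3 -m handwheel '[[-1,0,0,0.04,0,0,0],[-1,0,0,0,0,0,0]]'|egrep "pos|force: \["
python3 -m handwheel '[[-1,0,0,0.04,0,0,0],[-1,0,0,0,0,0,0]]'|egrep "pos|force: \["; done
```

```text
tool_pos: [0.6052, 0.1337, 0.3315]
force: [-1.8, -0.0, 4.0]
tool_pos: [0.6052, 0.1337, 0.3309]
force: [-2.4, 0.6, 7.6]
tool_pos: [0.6051, 0.1337, 0.3303]
force: [-4.0, 0.6, 10.9]
```

```bash
python3 -m handwheel '[[-1,0,0,-0.03,0,0,0],[-1,0,0,0,0,0,0]]'|egrep "pos|force: \["
python3 -m handwheel '[[-1,0,0,0,0,0,0],[-1,0,0,0,0,0,0]]'|egrep "pos|force: \["
```

```text
tool_pos: [0.6051, 0.1337, 0.3308]
force: [-3.9, 0.1, 7.2]
tool_pos: [0.6051, 0.1337, 0.3307]
force: [-3.0, 0.5, 7.1]
```

```bash
python3 -m handwheel '[[-1,0,0,0.006,0,0,0],[-1,0,0,0,0,0,0],[-1,0,0,0,0,0,0]]'|egrep "pos|force: \["
for i in 1 2 3; do python3 -m handwheel '[[-1,0,0,0,0,0,0],[-1,0,0,0,0,0,0],[-1,0,0,0,0,0,0],[-1,0,0,0,0,0,0]]'|egrep "clock|pos|force: \["; done
```

```text
tool_pos: [0.6051, 0.1337, 0.3307]
force: [-3.6, 0.2, 7.4]
clock: 8.22
tool_pos: [0.6051, 0.1337, 0.3307]
force: [-3.7, -0.3, 8.2]
clock: 8.72
tool_pos: [0.6051, 0.1336, 0.3307]
force: [-4.0, 0.5, 8.9]
clock: 9.22
tool_pos: [0.6051, 0.1337, 0.3307]
force: [-3.4, 0.3, 8.1]
```

Left arm: about 1.5 mm of give at 8 N. Next is the middle arm.

```bash
python3 -m handwheel '[[-1,0,0,-0.3,0,0,0],[-1,0,0,-0.7,0,0,0],[-1,0.02,0.75,0,0,0,0],[-1,0,0.75,0,0,0,0],[-1,0,0.75,0,0,0,0]]'|egrep "pos|force: \["
python3 -m handwheel '[[-1,0,0.75,0,0,0,0],[-1,0,0.75,0,0,0,0],[-1,0,0.75,0,0,0,0],[-1,0,0,0.4,0,0,0],[-1,0,0,0.2,0,0,0]]'|egrep "pos|force: \["
python3 -m handwheel '[[-1,0,0,0.1,0,0,0],[-1,0,0,0,0,0,0],[-1,0,0,0,0,0,0]]'|egrep "pos|force: \["
```

```text
tool_pos: [0.5958, 0.0765, 0.3544]
force: [0.3, -1.1, 0.2]
tool_pos: [0.587, 0.0223, 0.3389]
force: [-0.4, -0.2, 1.0]
tool_pos: [0.5871, 0.0228, 0.3375]
force: [-1.5, -1.8, 4.1]
```

```bash
python3 -m handwheel '[[-1,0,0,0,0,0,0],[-1,0,0,0,0,0,0]]'|egrep "pos|force: \["
python3 -m handwheel '[[-1,0,0,-0.08,0,0,0],[-1,0,0,0,0,0,0],[-1,0,0,0,0,0,0]]'|egrep "pos|force: \["
python3 -m handwheel '[[-1,0,0,-0.08,0,0,0],[-1,0,0,0,0,0,0],[-1,0,0,0,0,0,0]]'|egrep "pos|force: \["
```

```text
tool_pos: [0.5871, 0.0228, 0.3374]
force: [-1.4, -1.0, 2.1]
tool_pos: [0.5873, 0.0228, 0.3392]
force: [-0.2, -0.1, 1.7]
tool_pos: [0.5871, 0.0226, 0.3412]
force: [-0.1, 0.5, -0.9]
```

```bash
python3 -m handwheel '[[-1,0,0,0.08,0,0,0],[-1,0,0,0,0,0,0],[-1,0,0,0,0,0,0]]'|egrep "pos|force: \["
python3 -m handwheel '[[-1,0,0,0.08,0,0,0],[-1,0,0,0,0,0,0],[-1,0,0,0,0,0,0]]'|egrep "pos|force: \["
python3 -m handwheel '[[-1,0,0,0.06,0,0,0],[-1,0,0,0,0,0,0],[-1,0,0,0,0,0,0]]'|egrep "pos|force: \["
python3 -m handwheel '[[-1,0,0,0.06,0,0,0],[-1,0,0,0,0,0,0],[-1,0,0,0,0,0,0]]'|egrep "pos|force: \["
```

```text
tool_pos: [0.5872, 0.0226, 0.3393]
force: [-0.5, -0.0, 1.8]
tool_pos: [0.5872, 0.0226, 0.3375]
force: [-1.4, -0.3, 4.0]
tool_pos: [0.5872, 0.0226, 0.3359]
force: [-0.5, 0.2, 5.1]
tool_pos: [0.5872, 0.0226, 0.3346]
force: [-1.9, -0.7, 6.4]
```

```bash
python3 -m handwheel '[[-1,0,0,0.06,0,0,0],[-1,0,0,0,0,0,0],[-1,0,0,0,0,0,0]]'|egrep "pos|force: \["
for i in 1 2 3; do python3 -m handwheel '[[-1,0,0,0,0,0,0],[-1,0,0,0,0,0,0],[-1,0,0,0,0,0,0],[-1,0,0,0,0,0,0]]'|egrep "clock|pos|force: \["; done
```

```text
tool_pos: [0.5872, 0.0226, 0.3334]
force: [-2.6, 0.2, 7.9]
clock: 14.22
tool_pos: [0.5872, 0.0226, 0.3334]
force: [-3.1, 1.1, 7.9]
clock: 14.72
tool_pos: [0.5872, 0.0226, 0.3334]
force: [-2.8, 0.4, 8.1]
clock: 15.22
tool_pos: [0.5872, 0.0226, 0.3334]
force: [-1.7, 1.0, 8.3]
```

Middle arm: about 7.4 mm of give. Next is the right arm.

```bash
python3 -m handwheel '[[-1,0,0,-0.4,0,0,0],[-1,0,0,-0.8,0,0,0],[-1,0,0.8,0,0,0,0],[-1,0,0.8,0,0,0,0],[-1,0,0.8,0,0,0,0]]'|egrep "pos|force: \["
python3 -m handwheel '[[-1,0,0.8,0,0,0,0],[-1,0,0.8,0,0,0,0],[-1,0,0.77,0,0,0,0],[-1,0,0,0.4,0,0,0],[-1,0,0,0.15,0,0,0]]'|egrep "pos|force: \["
python3 -m handwheel '[[-1,0,0,0.08,0,0,0],[-1,0,0,0,0,0,0],[-1,0,0,0,0,0,0]]'|egrep "pos|force: \["
python3 -m handwheel '[[-1,0,0,0.06,0,0,0],[-1,0,0,0,0,0,0],[-1,0,0,0,0,0,0]]'|egrep "pos|force: \["
```

```text
tool_pos: [0.5766, -0.0382, 0.362]
force: [0.3, -0.5, 0.3]
tool_pos: [0.5672, -0.0952, 0.348]
force: [-0.7, 0.2, 0.9]
tool_pos: [0.5677, -0.0947, 0.3472]
force: [0.5, -0.1, 0.0]
tool_pos: [0.5675, -0.095, 0.3455]
force: [0.2, -0.9, -0.3]
```

```bash
python3 -m handwheel '[[-1,0,0,0.06,0,0,0],[-1,0,0,0,0,0,0]]'|egrep "pos|force: \["
python3 -m handwheel '[[-1,0,0,0.06,0,0,0],[-1,0,0,0,0,0,0]]'|egrep "pos|force: \["
python3 -m handwheel '[[-1,0,0,0.06,0,0,0],[-1,0,0,0,0,0,0]]'|egrep "pos|force: \["
python3 -m handwheel '[[-1,0,0,0.04,0,0,0],[-1,0,0,0,0,0,0]]'|egrep "pos|force: \["
```

```text
tool_pos: [0.5674, -0.095, 0.3439]
force: [-0.4, -0.3, 0.1]
tool_pos: [0.5674, -0.095, 0.3424]
force: [0.2, -0.1, 0.2]
tool_pos: [0.5674, -0.095, 0.3409]
force: [0.5, -0.3, 0.1]
tool_pos: [0.5675, -0.095, 0.3399]
force: [-1.1, -0.1, 1.0]
```

```bash
python3 -m handwheel '[[-1,0,0,0.04,0,0,0],[-1,0,0,0,0,0,0]]'|egrep "pos|force: \["
python3 -m handwheel '[[-1,0,0,0.04,0,0,0],[-1,0,0,0,0,0,0]]'|egrep "pos|force: \["
python3 -m handwheel '[[-1,0,0,0.04,0,0,0],[-1,0,0,0,0,0,0]]'|egrep "pos|force: \["
```

```text
tool_pos: [0.5675, -0.095, 0.3389]
force: [-0.7, -0.2, 0.7]
tool_pos: [0.5675, -0.095, 0.3379]
force: [-0.7, 0.0, 0.4]
tool_pos: [0.5675, -0.095, 0.3369]
force: [-0.0, -0.8, -0.5]
```

```bash
python3 -m handwheel '[[-1,0,0,0.04,0,0,0],[-1,0,0,0,0,0,0]]'|egrep "pos|force: \["
python3 -m handwheel '[[-1,0,0,0.04,0,0,0],[-1,0,0,0,0,0,0]]'|egrep "pos|force: \["
python3 -m handwheel '[[-1,0,0,0.04,0,0,0],[-1,0,0,0,0,0,0]]'|egrep "pos|force: \["
```

```text
tool_pos: [0.5674, -0.095, 0.3359]
force: [-1.0, 1.0, -0.1]
tool_pos: [0.5674, -0.095, 0.3349]
force: [0.2, -0.1, 0.4]
tool_pos: [0.5674, -0.095, 0.3339]
force: [0.2, -0.7, 0.3]
```

```bash
python3 -m handwheel '[[-1,0,0,0.04,0,0,0],[-1,0,0,0,0,0,0]]'|egrep "pos|force: \["
python3 -m handwheel '[[-1,0,0,0.04,0,0,0],[-1,0,0,0,0,0,0]]'|egrep "pos|force: \["
python3 -m handwheel '[[-1,0,0,0.04,0,0,0],[-1,0,0,0,0,0,0]]'|egrep "pos|force: \["
```

```text
tool_pos: [0.5675, -0.095, 0.3329]
force: [0.4, -0.1, 0.6]
tool_pos: [0.5675, -0.095, 0.332]
force: [-0.2, 0.2, 1.0]
tool_pos: [0.5675, -0.095, 0.331]
force: [-0.3, -0.6, 2.6]
```

```bash
python3 -m handwheel '[[-1,0,0,0.04,0,0,0],[-1,0,0,0,0,0,0]]'|egrep "pos|force: \["
python3 -m handwheel '[[-1,0,0,0.04,0,0,0],[-1,0,0,0,0,0,0]]'|egrep "pos|force: \["
python3 -m handwheel '[[-1,0,0,0.04,0,0,0],[-1,0,0,0,0,0,0]]'|egrep "pos|force: \["
```

```text
tool_pos: [0.5675, -0.095, 0.3301]
force: [-0.1, 0.5, 1.5]
tool_pos: [0.5675, -0.095, 0.3291]
force: [-0.4, -0.0, 2.4]
tool_pos: [0.5675, -0.095, 0.3281]
force: [-0.7, -0.1, 2.9]
```

```bash
python3 -m handwheel '[[-1,0,0,0.08,0,0,0],[-1,0,0,0,0,0,0]]'|egrep "pos|force: \["
python3 -m handwheel '[[-1,0,0,0.08,0,0,0],[-1,0,0,0,0,0,0]]'|egrep "pos|force: \["
python3 -m handwheel '[[-1,0,0,0.08,0,0,0],[-1,0,0,0,0,0,0]]'|egrep "pos|force: \["
```

```text
tool_pos: [0.5676, -0.095, 0.3261]
force: [-0.7, 0.2, 5.3]
tool_pos: [0.5677, -0.095, 0.3243]
force: [-1.5, 0.0, 7.4]
tool_pos: [0.5677, -0.0951, 0.3226]
force: [-1.8, -0.2, 8.3]
```

```bash
for i in 1 2 3; do python3 -m handwheel '[[-1,0,0,0,0,0,0],[-1,0,0,0,0,0,0],[-1,0,0,0,0,0,0],[-1,0,0,0,0,0,0]]'|egrep "clock|pos|force: \["; done
```

```text
clock: 22.48
tool_pos: [0.5677, -0.095, 0.3227]
force: [-1.7, 0.7, 7.8]
clock: 22.98
tool_pos: [0.5677, -0.095, 0.3227]
force: [-2.3, 0.1, 8.7]
clock: 23.48
tool_pos: [0.5677, -0.095, 0.3227]
force: [-1.3, -0.5, 7.6]
```

At about 8 N the left arm gives 1.5 mm, the middle 7.4 mm and the right about 9 mm, so the roll goes on the left arm. Now I'll move over the roll.

```bash
python3 -m handwheel '[[-1,0,0,-0.3,0,0,0],[-1,0,0,-0.8,0,0,0],[-1,0,0,-1,0,0,0],[-1,0,0,-1,0,0,0.6],[1,0,0,0,0,0,1]]'|egrep "pos|ori|force: \["
python3 -m handwheel '[[1,0,0,0,0,0,1],[1,0,0,0,0,0,1],[1,0,0,0,0,0,1],[1,0,0,0,0,0,1],[1,0,0,0,0,0,1]]'|egrep "pos|ori|force: \["
python3 -m handwheel '[[1,0,0,0,0,0,1],[1,0,0,0,0,0,1],[1,0,0,0,0,0,1],[1,0,0,0,0,0,1],[1,0,0,0,0,0,1]]'|egrep "pos|ori|force: \["
python3 -m handwheel '[[1,0,0,0,0,0,1],[1,0,0,0,0,0,1],[1,0.9,0.65,0,0,0,0],[1,0.9,0.65,0,0,0,0],[1,0.9,0.65,0,0,0,0]]'|egrep "pos|ori|force: \["
python3 -m handwheel '[[1,0.9,0.65,0,0,0,0],[1,0.9,0.65,0,0,0,0],[1,0.9,0.65,0,0,0,0],[1,0.9,0.65,0,0,0,0],[1,0.9,0.65,0,0,0,0]]'|egrep "pos|ori|force: \["
python3 -m handwheel '[[1,0.9,0.65,0,0,0,0],[1,0.9,0.65,0,0,0,0],[1,0,0,0,0,0,0],[1,0,0,0,0,0,0]]'|egrep "pos|ori|open|clock|force: \["
```

```text
tool_pos: [0.5678, -0.095, 0.4014]
orientation: [-179.9, -0.2, -19.2]
force: [-0.8, 0.5, -1.1]
tool_pos: [0.5673, -0.095, 0.399]
orientation: [180.0, 0.1, -49.3]
force: [0.1, -0.5, -0.3]
tool_pos: [0.5673, -0.0949, 0.399]
orientation: [179.9, 0.0, -79.3]
force: [0.7, -0.3, -0.1]
tool_pos: [0.5161, -0.1627, 0.3992]
orientation: [180.0, 0.0, -91.0]
force: [-0.2, -0.7, -0.4]
tool_pos: [0.4325, -0.2736, 0.3994]
orientation: [180.0, 0.0, -91.0]
force: [0.8, 0.9, -0.1]
clock: 27.1
tool_pos: [0.4002, -0.3171, 0.3994]
orientation: [180.0, 0.0, -91.1]
force: [-0.6, 0.0, -0.1]
opening: 0.0883
```

```bash
python3 -m handwheel '[[1,0.1,0.04,0.8,0,0,0],[1,0,0,1,0,0,0],[1,0,0,1,0,0,0],[1,0,0,0.8,0,0,0],[1,0,0,0.5,0,0,0]]'|egrep "pos|ori|force: \["
python3 -m handwheel '[[1,0,0,0.5,0,0,0],[1,0,0,0.4,0,0,0],[1,0,0,0.2,0,0,0],[1,0,0,0,0,0,0]]'|egrep "pos|ori|clock|force: \["
python3 - <<'E'
from h import *
s=snapshot("scene");cv2.imwrite("pics/p2.png",cv2.resize(s["color"][110:230,130:270,::-1],None,fx=5,fy=5))
E
```

```text
tool_pos: [0.3998, -0.3189, 0.296]
orientation: [179.9, 0.0, -91.0]
force: [-0.8, 1.0, 0.3]
clock: 28.22
tool_pos: [0.3997, -0.3194, 0.2694]
orientation: [180.0, 0.0, -91.1]
force: [-0.1, -0.4, 0.1]
```

View pics/p2.png

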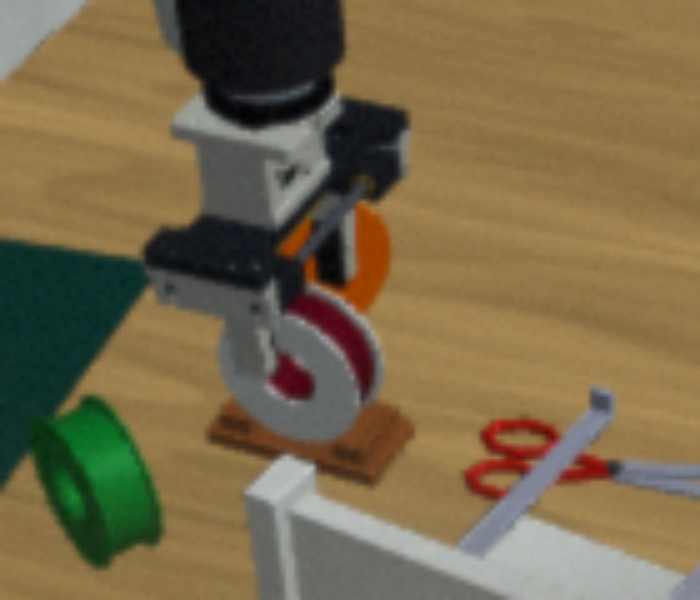

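```bash
python3 - <<'E'
from h import *
s=snapshot("scene")
def pr(X):
    c=np.array(s["R"])@X+np.array(s["t"]);return ((s["fx"]*c[0]/c[2]+s["cx"]-130)*5,(s["fy"]*c[1]/c[2]+s["cy"]-110)*5)
for X in [(.4437,-.3194,.0914),(.455,-.3194,.0914),(.417,-.319,.064),(.417,-.329,.064)]:print(X,pr(np.array(X)))
E
```

```text
(0.4437, -0.3194, 0.0914) (np.float64(263.16198959924094), np.float64(363.9779342519486))
(0.455, -0.3194, 0.0914) (np.float64(254.55331894127553), np.float64(374.62319093720623))
(0.417, -0.319, 0.064) (np.float64(288.1982574575335), np.float64(374.68934961310356))
(0.417, -0.329, 0.064) (np.float64(273.78858793279846), np.float64(371.3501049109136))
```

The projection matches the picture: the fingers straddle the roll on its centreline, with the tips about 26 mm above its centre. Grip and lift.

```bash
python3 -m handwheel '[[-1,0,0,0,0,0,0],[-1,0,0,0,0,0,0],[-1,0,0,0,0,0,0],[-1,0,0,0,0,0,0],[-1,0,0,0,0,0,0]]'|egrep "pos|ori|open|force"
python3 -m handwheel '[[-1,0,0,-0.3,0,0,0],[-1,0,0,-0.8,0,0,0],[-1,0,0,-1,0,0,0],[-1,0,0,-1,0,0,0],[-1,0,0,-1,0,0,0]]'|egrep "pos|ori|open|force"
python3 -m handwheel '[[-1,0,0,-1,0,0,0],[-1,0,0,-0.3,0,0,0],[-1,0,0,0,0,0,0]]'|egrep "pos|clock|ori|open|force"
```

```text
tool_pos: [0.3997, -0.3194, 0.2695]
orientation: [-180.0, -0.0, -91.1]
force: [0.0, 0.1, -0.2]
opening: 0.0431
gripper_force: 0.0
tool_pos: [0.3993, -0.3192, 0.3728]
orientation: [180.0, 0.0, -91.1]
force: [0.3, 0.3, -3.7]
opening: 0.0362
gripper_force: 29.8
clock: 29.95
tool_pos: [0.3995, -0.3192, 0.4043]
orientation: [-180.0, 0.0, -91.1]
force: [0.3, 0.4, -2.6]
opening: 0.0359
gripper_force: 29.8
```

The roll is lifted, but the fingers were still closing when the lift began, so I need to check where it sits in the grip.

```bash
python3 - <<'E'
from h import *
s=snapshot("scene")
def pr(X):
    c=np.array(s["R"])@np.array(X)+np.array(s["t"]);return np.array((s["fx"]*c[0]/c[2]+s["cx"],s["fy"]*c[1]/c[2]+s["cy"]))
p=pr((.4175,-.3192,.200));x0,y0=int(p[0])-50,int(p[1])-40
print("exp hole px (crop*7)",(p-[x0,y0])*7,[(pr((.4175,-.3192,z))-[x0,y0])*7 for z in(.19,.18)],[x0,y0])
cv2.imwrite("pics/p3.png",cv2.resize(s["color"][y0:y0+85,x0:x0+100,::-1],None,fx=7,fy=7,interpolation=cv2.INTER_CUBIC))
E
```

```text
exp hole px (crop*7) [355.90277405 282.14987435] [array([358.43764001, 302.09340735]), array([360.95026513, 321.86195629])] [132, 108]
```

View pics/p3.png

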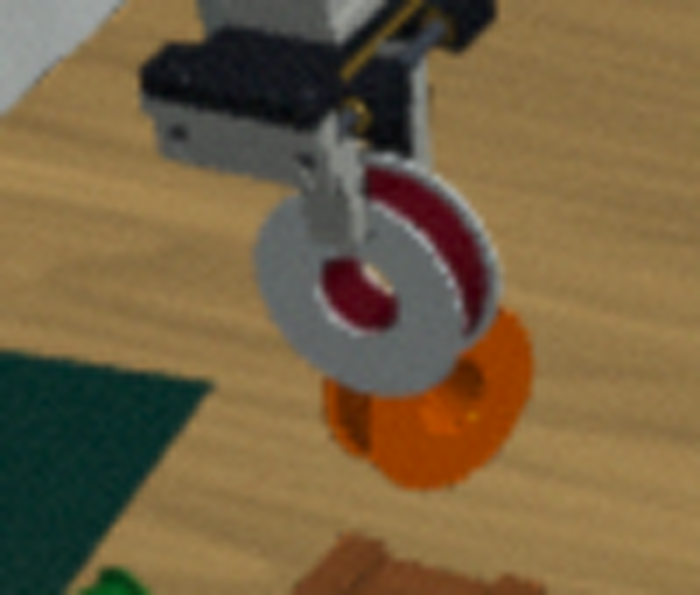

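In the crop the hole centre is at about (359,293), so the roll is level and about 6 mm low. Its centre is therefore TCP z minus 0.210. I'll raise it and carry it to a point in front of the left arm.

```bash
python3 -m handwheel '[[-1,0,0,-0.7,0,0,0.4],[-1,0,0,-0.9,0,0,0.6],[-1,-0.3,0.04,-0.4,0,0,0.4],[-1,-0.7,0.04,0,0,0,0],[-1,-0.9,0.04,0,0,0,0]]'|egrep "pos|ori|force"
python3 -m handwheel '[[-1,-1,0.04,0,0,0,0],[-1,-1,0.04,0,0,0,0],[-1,-1,0.04,0,0,0,0],[-1,-1,0.04,0,0,0,0],[-1,-1,0.04,0,0,0,0]]'|egrep "pos|ori|force"
python3 -m handwheel '[[-1,-1,0.04,0,0,0,0],[-1,-1,0.04,0,0,0,0],[-1,-1,0.04,0,0,0,0],[-1,-1,0.04,0,0,0,0],[-1,-1,0.04,0,0,0,0]]'|egrep "pos|ori|force"
python3 -m handwheel '[[-1,-1,0.04,0,0,0,0],[-1,-1,0.04,0,0,0,0],[-1,-1,0.04,0,0,0,0],[-1,-1,0.04,0,0,0,0],[-1,-1,0.04,0,0,0,0]]'|egrep "pos|ori|force"
python3 -m handwheel '[[-1,-1,0.04,0,0,0,0],[-1,-0.8,0.04,0,0,0,0],[-1,-0.4,0,0,0,0,0],[-1,0,0,0,0,0,0],[-1,0,0,0,0,0,0]]'|egrep "pos|ori|clock|force"
```

```text
tool_pos: [0.404, -0.271, 0.4529]
orientation: [179.9, 0.0, -99.5]
force: [1.4, -0.3, -3.3]
gripper_force: 29.8
tool_pos: [0.4195, -0.1464, 0.453]
orientation: [179.9, 0.0, -99.4]
force: [0.1, 0.1, -3.4]
gripper_force: 29.8
tool_pos: [0.4349, -0.0224, 0.453]
orientation: [179.9, -0.0, -99.4]
force: [0.3, -0.1, -3.9]
gripper_force: 29.8
tool_pos: [0.4504, 0.1016, 0.453]
orientation: [179.9, -0.1, -99.4]
force: [0.3, 0.2, -2.9]
gripper_force: 29.8
clock: 33.12
tool_pos: [0.4582, 0.1544, 0.4544]
orientation: [180.0, -0.0, -99.5]
force: [-0.8, -0.1, -3.3]
gripper_force: 29.8
```

```bash
python3 -m handwheel '[[-1,-0.19,0,0.5,0,0,0],[-1,0,0,1,0,0,0],[-1,0,0,1,0,0,0],[-1,0,0,0.7,0,0,0],[-1,0,0,0.28,0,0,0]]'|egrep "pos|ori|force: \["
python3 -m handwheel '[[-1,0,0,0,0,0,0],[-1,0,0,0,0,0,0]]'|egrep "pos|clock|ori|force: \["
python3 - <<'E'
from h import *
s=snapshot("scene");o=get_obs();P=o["tool_pos"]
def pr(X):
    c=np.array(s["R"])@np.array(X)+np.array(s["t"]);return np.array((s["fx"]*c[0]/c[2]+s["cx"],s["fy"]*c[1]/c[2]+s["cy"]))
u=np.array([.9863,-.165,0]);c=P-[0,0,.21]
p=pr(c);x0,y0=int(p[0])-50,int(p[1])-35
print([x0,y0],"hole face",(pr(c+.018*u)-[x0,y0])*7,"bar tip",(pr((.522,.1485,.1665))-[x0,y0])*7)
cv2.imwrite("pics/p4.png",cv2.resize(s["color"][y0:y0+85,x0:x0+100,::-1],None,fx=7,fy=7,interpolation=cv2.INTER_CUBIC))
E
```

```text
tool_pos: [0.4588, 0.1591, 0.366]
orientation: [179.9, -0.1, -99.5]
force: [-0.1, -0.3, -3.0]
clock: 34.0
tool_pos: [0.4594, 0.1597, 0.3682]
orientation: [-179.9, 0.0, -99.5]
force: [-0.1, -0.3, -3.4]
[287, 168] hole face [333.76290315 273.38761389] bar tip [284.9370223  324.94653187]
```

View pics/p4.png

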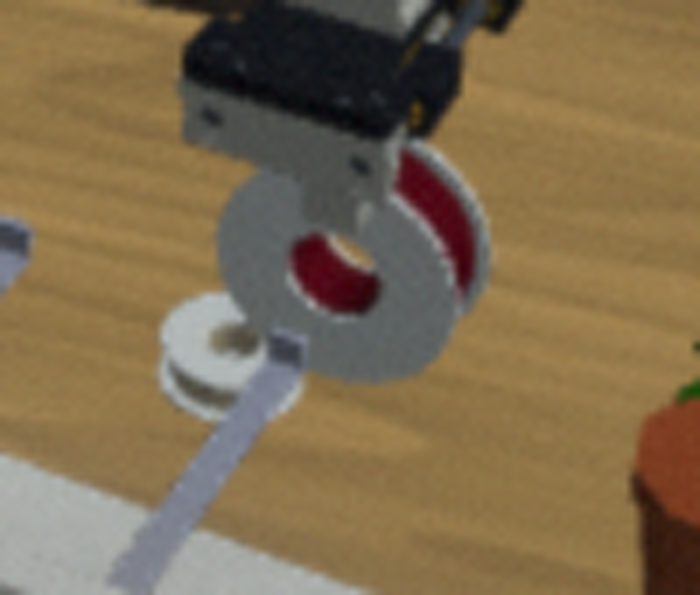

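The hole is exactly where predicted, at crop (335,273), and the arm tip at (288,333) is in line with it. I'll thread the roll slowly, watching the force.

```bash
python3 -m handwheel '[[-1,0,-0.3,0.08,0,0,0],[-1,0,-0.4,0,0,0,0],[-1,0,-0.4,0,0,0,0],[-1,0,-0.4,0,0,0,0],[-1,0,-0.3,0,0,0,0]]'|egrep "pos|ori|force: \["
python3 -m handwheel '[[-1,0,-0.3,0,0,0,0],[-1,0,-0.3,0,0,0,0],[-1,0,-0.1,0,0,0,0]]'|egrep "pos|ori|force: \["
python3 -m handwheel '[[-1,0,0,0,0,0,0]]'|egrep "pos|ori|clock|force: \["
```

```text
tool_pos: [0.5043, 0.152, 0.3653]
orientation: [180.0, -0.0, -99.5]
force: [0.2, 0.6, -3.7]
tool_pos: [0.5212, 0.1492, 0.3654]
orientation: [180.0, -0.0, -99.5]
force: [-0.3, -1.2, -2.4]
clock: 35.17
tool_pos: [0.5208, 0.1493, 0.3654]
orientation: [180.0, -0.0, -99.5]
force: [1.1, 0.2, -2.4]
```

```bash
python3 -m handwheel '[[-1,0,-0.3,0,0,0,0],[-1,0,-0.4,0,0,0,0],[-1,0,-0.4,0,0,0,0],[-1,0,-0.4,0,0,0,0],[-1,0,-0.4,0,0,0,0]]'|egrep "pos|ori|force: \["
python3 -m handwheel '[[-1,0,-0.4,0,0,0,0],[-1,0,-0.4,0,0,0,0],[-1,0,-0.4,0,0,0,0],[-1,0,-0.35,0,0,0,0],[-1,0,0,0,0,0,0]]'|egrep "pos|ori|force: \["
python3 -m handwheel '[[-1,0,0,0.2,0,0,0],[-1,0,0,0.2,0,0,0],[-1,0,0,0.12,0,0,0],[-1,0,0,0,0,0,0]]'|egrep "pos|clock|ori|force: \["
```

```text
tool_pos: [0.5684, 0.1413, 0.3654]
orientation: [180.0, -0.0, -99.5]
force: [0.5, -0.5, -2.9]
tool_pos: [0.6064, 0.1349, 0.3652]
orientation: [180.0, -0.0, -99.5]
force: [0.2, 0.1, -3.3]
clock: 36.92
tool_pos: [0.6056, 0.1351, 0.3522]
orientation: [180.0, -0.0, -99.5]
force: [0.4, -0.4, -3.0]
```

```bash
python3 -m handwheel '[[-1,0,0,0.1,0,0,0],[-1,0,0,0,0,0,0]]'|egrep "pos|force: \["
python3 -m handwheel '[[-1,0,0,0.06,0,0,0],[-1,0,0,0,0,0,0]]'|egrep "pos|force: \["
python3 -m handwheel '[[-1,0,0,0.04,0,0,0],[-1,0,0,0,0,0,0]]'|egrep "pos|force: \["
python3 -m handwheel '[[-1,0,0,0.04,0,0,0],[-1,0,0,0,0,0,0]]'|egrep "pos|clock|force: \["
```

```text
tool_pos: [0.6058, 0.1351, 0.3499]
force: [-0.6, 0.3, -3.6]
tool_pos: [0.6058, 0.135, 0.3484]
force: [1.0, 0.9, -3.0]
tool_pos: [0.6059, 0.1351, 0.3476]
force: [0.2, 0.4, -1.8]
clock: 37.92
tool_pos: [0.6059, 0.1351, 0.3469]
force: [-0.1, -0.3, 0.5]
```

```bash
python3 -m handwheel '[[0.4,0,0,0,0,0,0],[0.4,0,0,0,0,0,0],[0.4,0,0,0,0,0,0],[0.4,0,0,0,0,0,0],[0.4,0,0,0,0,0,0]]'|egrep "pos|open|force"
python3 -m handwheel '[[0.4,0,0,-0.1,0,0,0],[0.4,0,0,-0.3,0,0,0],[0.4,0,0,-0.6,0,0,0],[0.4,0,0,-1,0,0,0],[0.4,0,0,-1,0,0,0]]'|egrep "pos|open|force"
python3 -m handwheel '[[0.4,0,0,-1,0,0,0],[0.4,0,1,-1,0,0,0],[0.4,0,1,0,0,0,0],[0.4,0,1,0,0,0,0],[0.4,0,1,0,0,0,0]]'|egrep "pos|clock"
python3 -m handwheel '[[0.4,0,1,0,0,0,0],[0.4,0,1,0,0,0,0],[0.4,0,0.5,0,0,0,0],[0.4,0,0,0,0,0,0],[0.4,0,0,0,0,0,0]]'|egrep "pos|clock|force: \["
python3 - <<'E'
from h import *
def pr(s,X):
    c=np.array(s["R"])@np.array(X)+np.array(s["t"]);return np.array((s["fx"]*c[0]/c[2]+s["cx"],s["fy"]*c[1]/c[2]+s["cy"]))
I=[]
for n in("scene","top"):
    s=snapshot(n);p=pr(s,(.606,.1345,.136));x0,y0=int(p[0])-40,int(p[1])-45
    print(n,[x0,y0],"expected centre crop",(p-[x0,y0])*5)
    I.append(cv2.resize(s["color"][y0:y0+100,x0:x0+80,::-1],None,fx=5,fy=5,interpolation=cv2.INTER_CUBIC))
cv2.imwrite("pics/p5.png",np.hstack(I))
E
```

```text
tool_pos: [0.6059, 0.1351, 0.3465]
force: [-0.1, -0.3, 0.7]
opening: 0.0612
gripper_force: 0.0
tool_pos: [0.6058, 0.1351, 0.4235]
force: [1.2, -1.2, 0.2]
opening: 0.0614
gripper_force: 0.0
clock: 39.8
tool_pos: [0.5063, 0.1515, 0.4729]
clock: 40.42
tool_pos: [0.446, 0.162, 0.4718]
force: [-0.1, 0.1, -0.3]
scene [272, 197] expected centre crop [204.69013446 229.60512242]
top [163, 104] expected centre crop [202.92764429 229.01204639]
```

View pics/p5.png

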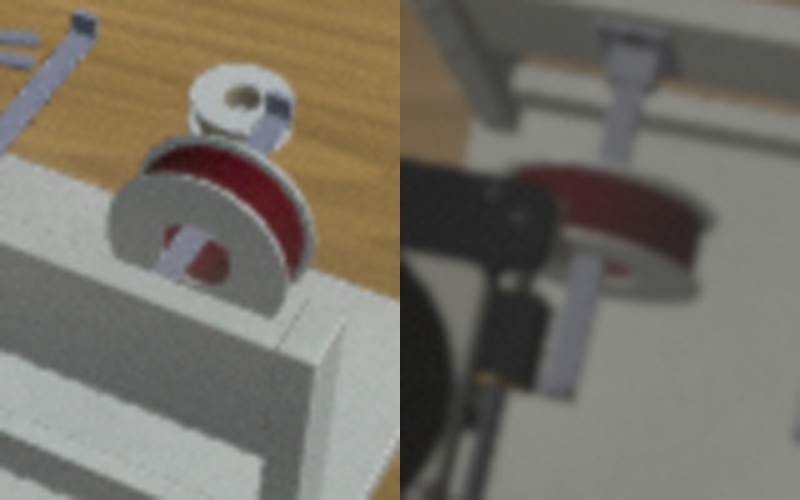

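The roll hangs free at mid-span on the left arm, with its hole around the bar at scene crop (195,250). I'll let it settle, check that it is still, then hand in.

```bash
python3 -m handwheel '[[0.4,0,0.8,0,0,0,0],[0.4,0,0,0,0,0,0],[0.4,0,0,0,0,0,0],[0.4,0,0,0,0,0,0],[0.4,0,0,0,0,0,0]]'>/dev/null
python3 -m handwheel '[[0.4,0,0,0,0,0,0],[0.4,0,0,0,0,0,0],[0.4,0,0,0,0,0,0],[0.4,0,0,0,0,0,0],[0.4,0,0,0,0,0,0]]'>/dev/null
cat > st.py <<'E'
from h import *
c=snapshot("scene")["color"][200:290,280:350].astype(int)
m=(c[...,0]-c[...,1]>50)&(c[...,0]-c[...,2]>30)&(c[...,1]<60);y,x=np.nonzero(m);print(len(x),x.mean(),y.mean())
E
python3 st.py
python3 -m handwheel '[[0.4,0,0,0,0,0,0],[0.4,0,0,0,0,0,0],[0.4,0,0,0,0,0,0]]'>/dev/null; python3 st.py
python3 -m handwheel '[[0.4,0,0,0,0,0,0],[0.4,0,0,0,0,0,0],[0.4,0,0,0,0,0,0],[0.4,0,0,0,0,0,0]]'|egrep "clock|pos"; python3 st.py
```

```text
98 42.86734693877551 34.94897959183673
95 42.96842105263158 34.92631578947368
clock: 42.75
tool_pos: [0.4258, 0.1651, 0.4715]
98 42.83673469387755 34.816326530612244
```

```bash
python3 -c "
from plant import *
print(close_job())"
```

```text
the job is handed in; nothing more can be done
None
```

I tested all three arms in order at about 8 N (left gave about 1.5 mm, middle 7.4 mm, right 9 mm; no force reading above 11 N), then hung the big roll, still and released, near the middle of the left arm and handed in at about 43 s; no verdict came back.

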